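Reset a bench interlock with its button pair

TASK

On the grey control box, push the metal cover all the way back, away from the robot, to bare the two round buttons. Then press both round buttons fully down together, one fingertip on each, hold them down for about three seconds and let them come up again, leaving the cover open. Push and press only: do not pinch the cover, do not press the square keys at the ends, and leave the loose things round the box where they are.

Things in the scene. Friction and masses are not known exactly. Their poses are not given: they have to be found in the camera images.
- station: Grey control box, fixed to the bench, 160 (x) x 220 (y) x 50 mm high. Origin: centre of its underside. Own +x points away from the robot, +y to its left; turned by up to 0.4 rad. On its flat top, in one row at own x = -22 mm: the two round buttons at own y = +30 and -30 mm, the two square keys at own y = +88 and -88 mm. Two rails 6 mm high run along own x at own y = +-60 mm.
- cover_front (a point): Middle of the flat upright front face of the cover, 30 mm above the box's top. The cover is an aluminium hood 54 (own x) x 112 (own y) mm, roof 44 mm above the box's top, hiding both round buttons. Its face is at the box's own x = -49 mm closed, +11 mm fully open. Fingers pushing this face must stay over 16 mm above the box's top to clear the buttons.
- cover (a joint): Slide of the cover in m: 0 = closed (at the start 0 to 0.010), 0.060 = fully open at its stop. It slides along the box's own +x with about 2 N of friction and stays where it is left. The fingers must not press on its rear wall (that would be pinching it).
- left_button_top (a point): Centre of the top face of the left round button (own y = +30 mm): a black flat cap of 28 mm diameter standing 16 mm above the top of the box (66 mm above the bench), in a round grey collar of 44 mm diameter and 4 mm height. Moves with the button. The two round buttons are 60 mm apart, centre to centre.
- left_button (a joint): Travel of the left round button in m: 0 = up, 0.008 = fully down at its stop. Springs back; needs about 2 N to start and 6 N at the stop.
- right_button_top (a point): Centre of the top face of the right round button (own y = -30 mm), same make as the left one.
- right_button (a joint): Travel of the right round button in m, as for the left one.
- left_key (a joint): Travel of the left square key in m (black 17 mm square cap, 15 mm above the top of the box, near the box's left end): 0 = up, 0.005 = down; springs back. Not to be pressed.
- right_key (a joint): Travel of the right square key in m, near the box's right end, same make. Not to be pressed.
- relay_black: Loose black plug-in relay, 30 x 30 x 39 mm, on the bench to the left of the box; origin at the centre of its underside. Leave alone.
- relay_blue: Loose blue plug-in relay, 30 x 30 x 39 mm, on the bench to the left of the box; origin at the centre of its underside. Leave alone.
- tape_roll: Loose roll of black tape lying flat, 57 mm diameter, 19 mm high, on the bench to the right of the box; origin at the centre of its underside. Leave alone.
- tin: Loose round tin, 69 mm diameter, 54 mm high, on the bench behind the box; origin at the centre of its underside. Leave alone.
- carton: Loose small white carton, 45 x 50 x 30 mm, on the bench to the right; origin at the centre of its underside. Leave alone.

How it is judged:
On the way, in this order (a step that is already met when the one before it is completed fails the run):
1. the cover is pushed fully back while neither round button is pressed (value of joint cover above 0.056 m and value of joint each of left_button, right_button below 0.002 m), for 0.1 s.
2. both round buttons are held fully down together for 2.5 s, by the fingers (value of joint cover above 0.054 m and value of joint each of left_button, right_button above 0.0065 m and contact force between station and the fingers above 3 N), for 2.5 s.
At the end, for the whole second after the job is handed in: The cover is still open (at least 54 of its 60 mm) and both round buttons and both square keys are up again (less than 1.5 mm down), after both round buttons had been held at least 6.5 mm down together for 2.5 s (value of joint cover above 0.054 m and value of joint each of left_button, right_button, left_key, right_key below 0.0015 m); the robot touches nothing.
It fails at once if one round button is pressed more than 6 mm while the other is less than 1 mm down (not pressed together) ((value of joint left_button above 0.006 m and value of joint right_button below 0.001 m) or (value of joint right_button above 0.006 m and value of joint left_button below 0.001 m)).
It fails at once if a square key is pressed (more than 2 mm) (value of joint any of left_key, right_key above 0.002 m).
It fails at once if the cover is pinched (fingers press on its rear wall) (contact force between cover_c4 and the fingers above 1 N).
It fails at once if a loose bystander is moved more than 25 mm or lifted (distance of any of relay_black, relay_blue, tape_roll, tin, carton from where it was at the start of the episode above 0.025 m).
It also fails if it takes over 42 s, if anything falls off the work surface, if the arm or the gripper's body presses on something with over 40 N, if the wrist force passes 120 N, or if a joint passes its speed limit or range.

ROBOT

A 6-joint arm with a two-finger parallel gripper is mounted at the origin on a cart in front of the work surface, level with it; the furniture and walls round the work are solid. World frame = base frame: x ahead of the robot, y to its left, z up, the work surface at z = 0. Lengths are in m, angles in rad, forces in N, time in s.
With the tool pointing down it reaches from about 0.4 to 0.825 m from the base axis. Payload 7 kg.
Tool frame: the origin (TCP) lies at the very end of the fingers, on their centre line; the grasp point (between the pads) lies 19 mm behind it; z points along the fingers, y is the line along which they close (so a half turn about z gives the same grasp; the last joint's range is limited). The gripper opens to 88 mm and grips with 3 to 60 N. Pads are 19 mm wide; open, the fingers measure 130 mm over their backs; the gripper's body (78 mm by 193 mm) begins 47 mm behind the grasp point.
Start: joints at [-0.985, 0.359, 0.012, 0, -1.224, -0.288], TCP at [0.198, -0.645, 0.227] pointing down, gripper open.
Joint ranges: [-3.07, 3.07], [-1.43, 2.12], [-1.02, 1.25], [-3.03, 1.67], [-3.05, -0], [-3.03, 3.03]. Speed limits (rad/s): [2.39, 2.39, 3.01, 3.14, 3.14, 3.14].

INTERFACE

Orientations are given as a 3x3 rotation matrix whose columns are the frame's x, y, z axes.
In Python, from plant import robot, cams gives the robot as it stands.
- The arm moves only by the shell command python3 -m pendant 'ROWS' [OPENING] [FORCE]. ROWS is a JSON object of lists of equal length, an entry for each row: "linear": the shift along the tool's x, y, z in cm, a list of three; "yaw": the turn about the tool's z in degrees. A call has 1 to 20 rows; each row shifts and turns the commanded pose from where the row before left it, along the tool's axes as they then stand; what a row does not reach is not made up. A row lasts 1/10 s, in which the tool goes at most 50 mm and 8.59 degrees, less where a joint would pass 70% of its speed; a pose out of reach is approached as far as the arm can. A call with a gripper value outside its range is refused whole. OPENING is the closure, from 0 (fully open) to 1 (shut), set as the call begins (- or left out, the last holds). The fingers move at their own pace and stop on an object; FORCE is the grip in N (left out, the last holds). Time passes only in rows, so rows that do not move let the fingers close. It gives the time, the measured TCP pose, the force, the opening and the grip force at its end, in the units of the state.
- robot.get_obs(): the state, without advancing time (a new reading comes with each control period).
- cams.snapshot(name): name is "scene" or "side" or "wrist"; returns a dict with "pixels" (384x512x3 uint8, red, green, blue), "K" (3x3 intrinsics, pixels), "D" ([k1, k2, p1, p2, k3] as OpenCV has them; the pictures are not rectified), "rvec" (rotation vector, rad) and "tvec" (3), from world to camera coordinates, as OpenCV has them. Camera axes: x right, y down, z forward; pixel columns grow to the right and rows downward; lengths in m; the calibration is good to about 2 mm. A picture is of the moment at which its call begins. There is no depth.
- robot.finish_job(): hands the job in; it is judged then, once.
The state is a dict: "time_s": time; "joints": joint angles; "dq": joint speeds; "effort": joint torques, N m; "tcp_pos": TCP position; "eef_rot": TCP orientation; "contact_force": force on the tool from outside, world axes, zero at the start; "moment": the same for the moment, N m; "opening": finger opening in m; "grasp_force": force on a finger pad.
Only numpy, scipy, OpenCV 4.12 (cv2) and the standard library are available. Lean on these libraries where they do the work, as an engineer would, in place of code of your own. Each camera call takes 0.05 s, during which the arm holds its last target. There are 200 camera calls.

## Working session

There is one attempt and no reset: what is moved stays moved. The work goes in short steps, Python scripts to look and compute and a shell command to move; the robot and the scene stay as the last step left them, time stands still between calls to the robot, and variables do not carry over. Pictures are saved under pics/ and viewed, at most 10 in all, crops included, and the job is handed in when it is done.

```bash
mkdir -p pics; ls
python3 - <<'E'
from plant import robot,cams
import cv2,pickle
o=robot.get_obs();print(o)
S={}
for n in("scene","side"):
    s=cams.snapshot(n);S[n]=s;cv2.imwrite(f"pics/{n}0.png",s["pixels"][:,:,::-1])
    print(n,s["K"],s["D"],s["rvec"],s["tvec"])
pickle.dump(S,open("s0.pkl","wb"))
E
```

```text
pics
{'time_s': 0.0, 'joints': array([-9.84871156e-01,  3.59415181e-01,  1.10349746e-02, -3.23626728e-04,
       -1.22406306e+00, -2.88116158e-01]), 'dq': array([ 4.67016764e-05,  7.76348505e-06, -1.25579889e-03, -1.34156043e-03,
       -2.23676173e-03,  3.51159751e-04]), 'effort': array([ 2.99754516e-03, -5.82716417e+01,  2.93052417e+01,  6.99702457e+00,
        6.89351640e-03, -1.69596965e-04]), 'tcp_pos': array([ 0.19789683, -0.64483142,  0.22559875]), 'eef_rot': array([[-9.56013957e-01, -2.93320444e-01, -6.57102663e-04],
       [-2.93321127e-01,  9.56012732e-01,  1.54052620e-03],
       [ 1.76330683e-04,  1.66550664e-03, -9.99998597e-01]]), 'contact_force': array([-0.36043377,  0.39351633,  0.06032534]), 'moment': array([-0.03471152,  0.02043191,  0.00886906]), 'grasp_force': 0.0, 'opening': 0.08781698794345788}
scene [[428.81332433   0.         255.63489741]
 [  0.         428.81332433 196.46747259]
 [  0.           0.           1.        ]] [-0.13974623  0.          0.          0.          0.        ] [ 1.01201502 -2.13373957  1.31758692] [0.44300082 0.22190323 0.79499235]
side [[377.8349765    0.         259.79725244]
 [  0.         377.8349765  195.43359298]
 [  0.           0.           1.        ]] [-0.10522731  0.          0.          0.          0.        ] [ 2.21293956 -0.03773737 -0.01265301] [-0.54336706  0.16141994  0.93858702]
```

View pics/scene0.png

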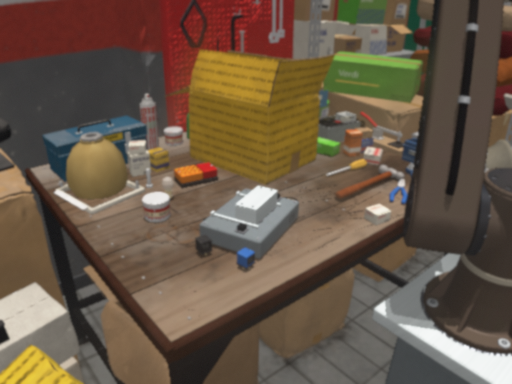

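View pics/side0.png

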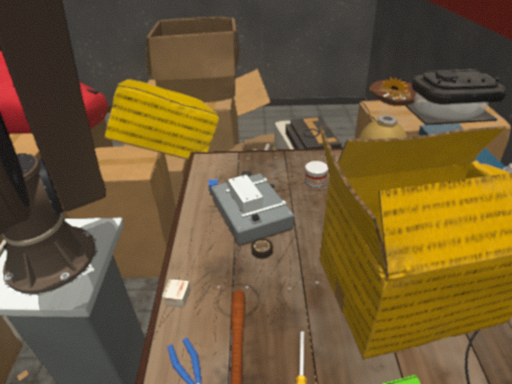

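The scene view shows the box near (250,220), with the white cover at (257,204). In the side view the box is near (252,207) and the cover at (243,188). The big yellow carton stands behind and to the right.

Run:
```python
import cv2,pickle,numpy as np
S=pickle.load(open("s0.pkl","rb"))
a=S["scene"]["pixels"][170:280,190:310,::-1]; b=S["side"]["pixels"][160:270,195:315,::-1]
c=np.hstack([cv2.resize(x,(400*1,367),interpolation=cv2.INTER_CUBIC) for x in(a,b)])
cv2.imwrite("pics/c0.png",c)
for n in S:
    R=cv2.Rodrigues(S[n]["rvec"])[0];print(n,-R.T@S[n]["tvec"])
```

```text
scene [-0.17977225  0.73492143  0.55233688]
side [ 0.54399289 -0.667136    0.67915466]
```

View pics/c0.png

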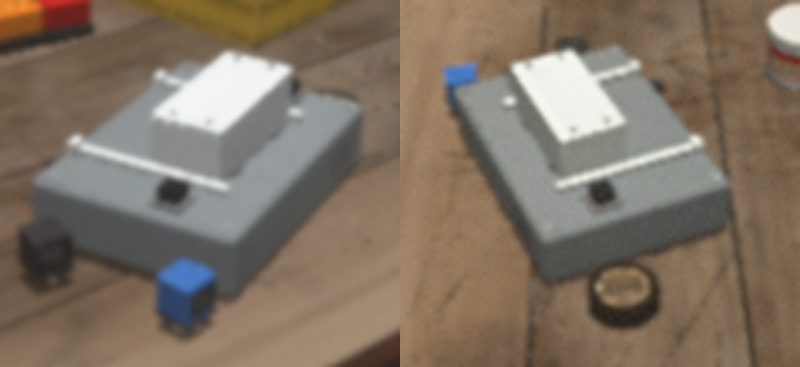

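The crop (3.33x) shows the box's top corners in scene at (35,183), (228,240) and (362,108). In side they are at (57,92), (145,240) and (328,185). The cover roof, rail ends and keys are also visible, so next I refine these by mask and cast the rays.

```bash
cat > h.py <<'E'
import cv2,numpy as np
def ray(s,uv,z):
    p=cv2.undistortPoints(np.array([[uv]],float),s["K"],s["D"])[0,0]
    R=cv2.Rodrigues(s["rvec"])[0];c=-R.T@s["tvec"].ravel();d=R.T@np.array([*p,1])
    return c+d*(z-c[2])/d[2]
E
python3 - <<'E'
import pickle;from h import *
S=pickle.load(open("s0.pkl","rb"))
sc=lambda x,y:(190+(x+.5)/3.333-.5,170+(y+.5)/3.336-.5)
sd=lambda x,y:(195+(x+.5)/3.333-.5,160+(y+.5)/3.336-.5)
P={"scene":{"top":[(35,183),(228,240),(362,108)],"key":[(173,187)]},
"side":{"top":[(57,92),(145,240),(328,185),(222,45)],"key":[(200,188),(172,44)]}}
for n,f in(("scene",sc),("side",sd)):
    for k,z in(("top",.05),("key",.065)):
        for q in P[n][k]: print(n,k,q,ray(S[n],f(*q),z).round(4))
    px=S[n]["pixels"].astype(int);
    x0,y0=(190,170) if n=="scene" else (195,160)
    c=px[y0:y0+110,x0:x0+120]
    m=((c.min(2)>175)&(np.ptp(c,axis=2)<25)).astype(np.uint8)
    cs=[k for k in cv2.findContours(m,0,1)[0] if cv2.contourArea(k)>100]
    for k in cs:
        r=cv2.boxPoints(cv2.minAreaRect(k));ap=cv2.approxPolyDP(k,3,True)[:,0]
        print(n,"roof",cv2.boundingRect(k),[(tuple(q),ray(S[n],(q[0]+x0,q[1]+y0),.094)[:2].round(4)) for q in ap])
E
```

```text
scene top (35, 183) [0.5452 0.289  0.05  ]
scene top (228, 240) [0.4081 0.2311 0.05  ]
scene top (362, 108) [0.4848 0.0339 0.05  ]
scene key (173, 187) [0.4625 0.2333 0.065 ]
scene roof (46, 16, 41, 24) [((np.int32(86), np.int32(20)), array([0.5053, 0.0934])), ((np.int32(67), np.int32(16)), array([0.5511, 0.1154])), ((np.int32(56), np.int32(24)), array([0.5334, 0.1643])), ((np.int32(48), np.int32(21)), array([0.558 , 0.1694])), ((np.int32(54), np.int32(26)), array([0.5281, 0.1746])), ((np.int32(46), np.int32(34)), array([0.5078, 0.2138])), ((np.int32(66), np.int32(39)), array([0.4614, 0.1933]))]
side top (57, 92) [0.4113 0.2204 0.05  ]
side top (145, 240) [0.4919 0.0273 0.05  ]
side top (328, 185) [0.633  0.0839 0.05  ]
side top (222, 45) [0.5557 0.2856 0.05  ]
side key (200, 188) [0.5336 0.0674 0.065 ]
side key (172, 44) [0.5112 0.267  0.065 ]
side roof (34, 15, 37, 28) [((np.int32(70), np.int32(18)), array([0.5645, 0.1941])), ((np.int32(57), np.int32(22)), array([0.5286, 0.1768])), ((np.int32(50), np.int32(15)), array([0.5093, 0.2122])), ((np.int32(34), np.int32(21)), array([0.4657, 0.1851])), ((np.int32(49), np.int32(42)), array([0.5078, 0.0892])), ((np.int32(66), np.int32(36)), array([0.5514, 0.1122])), ((np.int32(59), np.int32(24)), array([0.5339, 0.167 ]))]
```

The box is consistent across both views, with centre about (0.520, 0.157) and yaw about 0.395. The cover's slide is about 8 mm, and the keys land within 4 mm of prediction. Now move towards it, swinging outward.

```bash
python3 -m pendant '{"linear":[[0,0,0],[-2.4,1.67,0],[-2.4,1.67,0],[-2.4,1.67,0],[-2.4,1.67,0],[-2.4,1.67,0],[-2.4,1.67,0],[-2.4,1.67,0],[-2.4,1.67,0],[-2.4,1.67,0],[-2.4,1.67,0],[-2.4,1.67,0],[-2.4,1.67,0],[-2.4,1.67,0],[-2.4,1.67,0],[-2.4,1.67,0],[-2.4,1.67,0],[0,0,0],[0,0,0]],"yaw":[-5.6,0,0,0,0,0,0,0,0,0,0,0,0,0,0,0,0,0,0]}' 0.52 20
cat >> h.py <<'E'
def own(C=(.520,.157),yaw=.395):
    from plant import robot
    o=robot.get_obs();d=o["tcp_pos"][:2]-np.array(C);c,s=np.cos(yaw),np.sin(yaw)
    print("own mm",[round(1e3*(c*d[0]+s*d[1]),1),round(1e3*(c*d[1]-s*d[0]),1)],"z",o["tcp_pos"][2].round(4),"yaw",np.arctan2(-o["eef_rot"][0,1],o["eef_rot"][1,1]).round(4),"F",o["contact_force"].round(2),"open",o["opening"],"t",o["time_s"])
E
python3 -c "import h;h.own()"
```

```text
time_s: 2.0
tcp_pos: [0.4495, -0.2502, 0.2263]
eef_rot: [[-0.922, -0.387, -0.001], [-0.387, 0.922, 0.0], [0.0, 0.0, -1.0]]
contact_force: [-0.0, -0.0, -1.0]
opening: 0.0421
grasp_force: 0.0
own mm [np.float64(-221.8), np.float64(-348.7)] z 0.2263 yaw 0.3971 F [-0.   -0.01 -0.98] open 0.04212149462829646 t 2.0
```

```bash
python3 -m pendant '{"linear":[[-0.72,2.05,0],[-0.72,2.05,0],[-0.72,2.05,0],[-0.72,2.05,0],[-0.72,2.05,0],[-0.72,2.05,0],[-0.72,2.05,0],[-0.72,2.05,0],[-0.72,2.05,0],[-0.72,2.05,0],[-0.72,2.05,0],[-0.72,2.05,0],[-0.72,2.05,0],[-0.72,2.05,0],[-0.72,2.05,0],[-0.72,2.05,0],[-0.72,2.05,0],[0,0,0],[0,0,0]],"yaw":[0,0,0,0,0,0,0,0,0,0,0,0,0,0,0,0,0,0,0]}'
python3 - <<'E'
import h,cv2,pickle
from plant import cams
h.own();s=cams.snapshot("wrist");pickle.dump(s,open("w1.pkl","wb"));cv2.imwrite("pics/w1.png",s["pixels"][:,:,::-1])
E
```

```text
time_s: 3.9
tcp_pos: [0.428, 0.1175, 0.2264]
eef_rot: [[-0.923, -0.385, -0.0], [-0.385, 0.923, -0.0], [0.001, -0.0, -1.0]]
contact_force: [0.3, 0.1, 0.4]
opening: 0.0421
grasp_force: 0.0
own mm [np.float64(-100.1), np.float64(-1.0)] z 0.2264 yaw 0.3957 F [0.34 0.09 0.36] open 0.042062724035487754 t 3.9
```

View pics/w1.png

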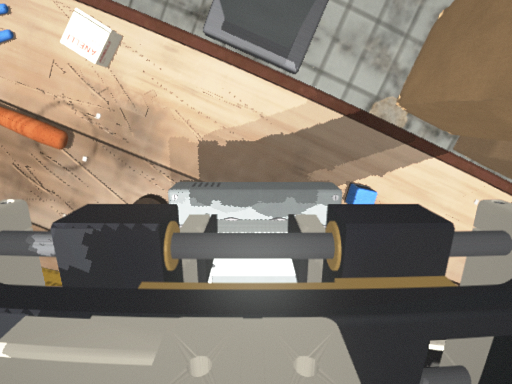

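The wrist view shows the box's front face (172..342, about row 183), level with the gripper and centred under it. The cover's white front lies between the fingers at (252,270). Check numerically while descending (to z=0.075, in front of the cover).

```bash
python3 - <<'E'
import pickle;from h import *
s=pickle.load(open("w1.pkl","rb"))
c,sn=np.cos(.395),np.sin(.395)
g=cv2.cvtColor(s["pixels"],cv2.COLOR_RGB2GRAY).astype(int)
print(g[176:206:2,220], g[196,160:184:2], g[196,332:352:2])
for q,z in(((172,183),0),((341,182),0),((172,190),.05),((341,190),.05),((170,205),.05)):
    d=ray(s,q,z)[:2]-[.520,.157];print(q,z,(1e3*np.array([c*d[0]+sn*d[1],c*d[1]-sn*d[0]])).round(1))
E
python3 -m pendant '{"linear":[[0,0.1,1.5],[0,0,1.5],[0,0,1.5],[0,0,1.5],[0,0,1.5],[0,0,1.5],[0,0,1.5],[0,0,1.5],[0,0,1.5],[0,0,1.5],[0,0,0],[0,0,0]],"yaw":[0,0,0,0,0,0,0,0,0,0,0,0]}'; python3 -c "import h;h.own()"
```

```text
[103 107 111  94  94 107 110 126 126 127 129 128 135 153 205] [114 185 195 191 193 216 253 188 255 221 223 223] [153 212 195 187 148 169 107  62  76  79]
(172, 183) 0 [ -74.6 -113.9]
(341, 182) 0 [-76.  124.9]
(172, 190) 0.05 [-77.6 -99.8]
(341, 190) 0.05 [-77.6 109.3]
(170, 205) 0.05 [ -58.1 -103.8]
time_s: 5.15
tcp_pos: [0.4279, 0.1182, 0.0768]
eef_rot: [[-0.923, -0.384, -0.0], [-0.384, 0.923, -0.001], [0.0, -0.0, -1.0]]
contact_force: [0.5, 0.7, 0.0]
opening: 0.0421
grasp_force: 0.0
own mm [np.float64(-100.0), np.float64(-0.4)] z 0.0768 yaw 0.3946 F [0.52 0.66 0.02] open 0.04213612122449977 t 5.15
```

```bash
python3 -m pendant '{"linear":[[-1,0,0],[-1,0,0],[-1,0,0],[-0.8,0,0],[-0.6,0,0],[-0.6,0,0],[-0.6,0,0],[-0.6,0,0],[-0.6,0,0],[-0.6,0,0],[-0.6,0,0],[-0.6,0,0],[-0.6,0,0],[-0.4,0,0],[0,0,0]],"yaw":[0,0,0,0,0,0,0,0,0,0,0,0,0,0,0]}'; python3 -c "import h;h.own()"
```

```text
time_s: 6.65
tcp_pos: [0.5173, 0.1564, 0.0767]
eef_rot: [[-0.923, -0.385, 0.001], [-0.385, 0.923, 0.0], [-0.001, 0.0, -1.0]]
contact_force: [-0.9, -0.4, -0.5]
opening: 0.0419
grasp_force: 0.2
own mm [np.float64(-2.7), np.float64(0.5)] z 0.0767 yaw 0.3957 F [-0.9  -0.45 -0.53] open 0.04194284911123122 t 6.65
```

```bash
python3 -m pendant '{"linear":[[-0.2,0,0],[-0.2,0,0],[-0.2,0,0],[0,0,0],[0,0,0]],"yaw":[0,0,0,0,0]}'; python3 -c "import h;h.own()"
```

```text
time_s: 7.15
tcp_pos: [0.5207, 0.1577, 0.0765]
eef_rot: [[-0.923, -0.385, -0.002], [-0.385, 0.923, -0.001], [0.002, -0.0, -1.0]]
contact_force: [-5.8, -0.7, 3.2]
opening: 0.0422
grasp_force: 3.0
own mm [np.float64(0.9), np.float64(0.4)] z 0.0765 yaw 0.3952 F [-5.83 -0.66  3.22] open 0.04219415539664783 t 7.15
```

```bash
python3 -m pendant '{"linear":[[-0.3,0,0],[0,0,0],[0,0,0]],"yaw":[0,0,0]}'; python3 -c "import h;h.own()"
python3 -m pendant '{"linear":[[1,0,0],[1.5,0,0],[1.5,0,-1],[2,0,-1],[2,0,-1],[2,0,-1],[2,0,-1],[0,0,0],[0,0,0]],"yaw":[0,0,0,0,0,0,0,0,0]}'
python3 - <<'E'
from h import *
import pickle
from plant import cams
own();S={n:cams.snapshot(n) for n in("scene","side")};pickle.dump(S,open("s1.pkl","wb"))
a=S["scene"]["pixels"][170:280,190:310,::-1]; b=S["side"]["pixels"][160:270,195:315,::-1]
cv2.imwrite("pics/c1.png",np.hstack([cv2.resize(x,(400,367),interpolation=cv2.INTER_CUBIC) for x in(a,b)]))
E
```

```text
time_s: 7.45
tcp_pos: [0.5209, 0.1574, 0.0759]
eef_rot: [[-0.923, -0.384, -0.007], [-0.384, 0.923, -0.003], [0.007, -0.0, -1.0]]
contact_force: [-14.5, -2.1, 8.9]
opening: 0.0422
grasp_force: 7.3
own mm [np.float64(1.0), np.float64(0.1)] z 0.0759 yaw 0.3946 F [-14.46  -2.14   8.9 ] open 0.042180263557511886 t 7.45
time_s: 8.35
tcp_pos: [0.4147, 0.1139, 0.1275]
eef_rot: [[-0.922, -0.386, 0.003], [-0.386, 0.922, 0.002], [-0.004, 0.001, -1.0]]
contact_force: [1.3, 0.9, 0.4]
opening: 0.042
grasp_force: 0.0
own mm [np.float64(-113.8), np.float64(0.7)] z 0.1275 yaw 0.3964 F [1.3  0.86 0.43] open 0.04200449180551935 t 8.35
```

View pics/c1.png

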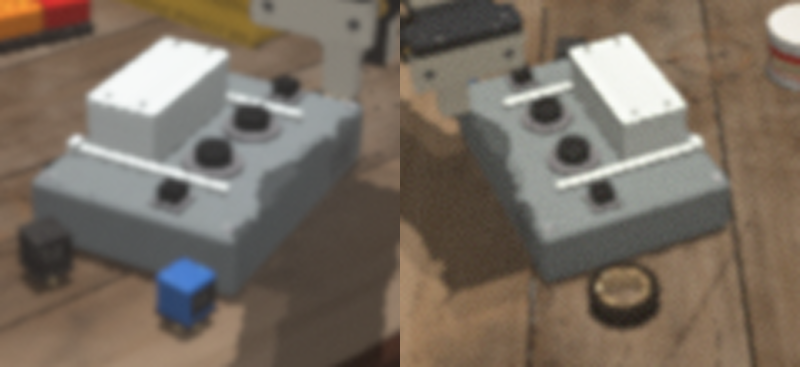

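The cover is open at its stop and both round buttons are bare: scene crop (213,152) and (251,118), side crop (172,150) and (146,110). Keys are at scene (173,190) and (286,87), side (200,192) and (121,75). Now measure the four dark caps.

Run:
```python
import pickle;from h import *
S=pickle.load(open("s1.pkl","rb"))
c,sn=np.cos(.395),np.sin(.395)
for n,(x0,y0) in(("scene",(190,170)),("side",(195,160))):
    g=S[n]["pixels"][y0:y0+110,x0:x0+120].max(2)
    m=(g<75).astype(np.uint8)
    _,l,st,ce=cv2.connectedComponentsWithStats(m)
    for i in range(1,len(st)):
        if 15<st[i,4]<300:
            p=ray(S[n],ce[i]+[x0,y0],.0605)[:2];d=p-[.520,.157]
            print(n,(ce[i]*3.33).round(),st[i,4],p.round(4),(1e3*np.array([c*d[0]+sn*d[1],c*d[1]-sn*d[0]])).round(1))
```

```text
scene [380.  33.] 81 [ 0.5536 -0.0566] [ -51.2 -210.1]
scene [44. 36.] 90 [0.7197 0.1647] [187.3 -69.7]
scene [284.  85.] 36 [0.5332 0.0693] [-21.5 -86. ]
scene [250. 117.] 57 [0.5093 0.1243] [-22.4 -26. ]
scene [212. 152.] 70 [0.4868 0.1788] [-22.2  32.9]
scene [339. 157.] 37 [0.4262 0.1137] [-103.2   -3.9]
scene [171. 190.] 43 [0.4639 0.2324] [-22.8  91.2]
scene [282. 272.] 29 [0.3458 0.2397] [-128.9  143.3]
scene [203. 300.] 56 [0.3534 0.2951] [-100.7  191.6]
scene [372. 353.] 117 [0.2542 0.2538] [-208.   191.6]
side [120.  74.] 19 [0.4674 0.2274] [-21.4  85.2]
side [145. 109.] 48 [0.4898 0.175 ] [-21.   28.2]
side [ 99. 205.] 282 [0.4582 0.0552] [-96.2 -70.2]
side [171. 149.] 56 [0.5122 0.1201] [-21.4 -31.1]
side [200. 191.] 33 [0.5346 0.0675] [-21.  -88.3]
side [218. 299.] 168 [ 0.5456 -0.0491] [ -55.7 -200. ]
```

Mean of both views puts the button row at own x = -21.8 and the middle at own y = +0.7. Move over it and descend to just above the caps.

```bash
python3 -m pendant '{"linear":[[-1.5,0,0],[-1.5,0,0],[-1.5,0,0],[-1.5,0,0],[-1.5,0,0],[-1.3,0,0],[-0.4,0,0],[0,0,1],[0,0,1],[0,0,1],[0,0,1],[0,0,0.7],[0,0,0.4],[0,0,0],[0,0,0]],"yaw":[0,0,0,0,0,0,0,0,0,0,0,0,0,0,0]}'; python3 -c "import h;h.own()"
```

```text
time_s: 9.95
tcp_pos: [0.4989, 0.1487, 0.0757]
eef_rot: [[-0.923, -0.385, 0.0], [-0.385, 0.923, 0.0], [-0.0, -0.0, -1.0]]
contact_force: [-1.2, 0.3, 0.0]
opening: 0.0417
grasp_force: 0.0
own mm [np.float64(-22.7), np.float64(0.4)] z 0.0757 yaw 0.3957 F [-1.24  0.28  0.01] open 0.04171548261960734 t 9.95
```

```bash
python3 -m pendant '{"linear":[[0,0,0.4],[0,0,0.4],[0,0,0.3],[0,0,0.3],[0,0,0.3],[0,0,0.2],[0,0,0],[0,0,0]],"yaw":[0,0,0,0,0,0,0,0]}'; python3 -c "import h;h.own()"
```

```text
time_s: 10.75
tcp_pos: [0.499, 0.1487, 0.0582]
eef_rot: [[-0.923, -0.386, 0.001], [-0.386, 0.923, 0.0], [-0.001, -0.0, -1.0]]
contact_force: [-7.7, -0.2, 20.6]
opening: 0.0422
grasp_force: 10.0
own mm [np.float64(-22.6), np.float64(0.4)] z 0.0582 yaw 0.3963 F [-7.72 -0.17 20.62] open 0.042200049177214045 t 10.75
```

```bash
python3 -m pendant '{"linear":[[0,0,0.2],[0,0,0],[0,0,0],[0,0,0],[0,0,0],[0,0,0],[0,0,0],[0,0,0],[0,0,0],[0,0,0],[0,0,0],[0,0,0],[0,0,0],[0,0,0],[0,0,0],[0,0,0]],"yaw":[0,0,0,0,0,0,0,0,0,0,0,0,0,0,0,0]}'
python3 - <<'E'
from h import *
import pickle
from plant import cams
own();S={n:cams.snapshot(n) for n in("scene","side")}
a=S["scene"]["pixels"][170:280,190:310,::-1]; b=S["side"]["pixels"][160:270,195:315,::-1]
cv2.imwrite("pics/c2.png",np.hstack([cv2.resize(x,(400,367),interpolation=cv2.INTER_CUBIC) for x in(a,b)]))
E
```

```text
time_s: 12.35
tcp_pos: [0.4991, 0.1487, 0.0579]
eef_rot: [[-0.922, -0.387, 0.002], [-0.387, 0.922, 0.0], [-0.002, -0.0, -1.0]]
contact_force: [-15.0, -2.2, 40.1]
opening: 0.0424
grasp_force: 19.7
own mm [np.float64(-22.5), np.float64(0.4)] z 0.0579 yaw 0.3968 F [-14.98  -2.18  40.11] open 0.042360705254395836 t 12.35
```

View pics/c2.png

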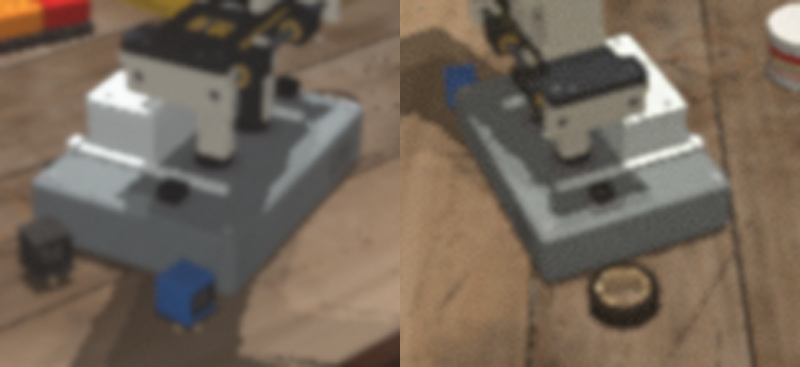

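Both fingertips sit on the caps (scene (215,158), side (172,155)), the cover is open and the keys are clear. Hold on, then lift.

```bash
python3 -m pendant '{"linear":[[0,0,0],[0,0,0],[0,0,0],[0,0,0],[0,0,0],[0,0,0],[0,0,0],[0,0,0],[0,0,0],[0,0,0],[0,0,0],[0,0,0],[0,0,0],[0,0,0],[0,0,0],[0,0,0],[0,0,0]],"yaw":[0,0,0,0,0,0,0,0,0,0,0,0,0,0,0,0,0]}'; python3 -c "import h;h.own()"
python3 -m pendant '{"linear":[[0,0,-0.6],[0,0,-0.6],[0,0,-0.6],[0,0,-1],[0,0,-2],[0.5,0,-2],[1,0,-2],[1.5,0,-2],[1.5,0,-2],[1.5,0,-1],[1.5,0,0],[0,0,0],[0,0,0],[0,0,0]],"yaw":[0,0,0,0,0,0,0,0,0,0,0,0,0,0]}'
python3 - <<'E'
from h import *
from plant import cams
own();S={n:cams.snapshot(n) for n in("scene","side")}
a=S["scene"]["pixels"][170:280,190:310,::-1]; b=S["side"]["pixels"][160:270,195:315,::-1]
cv2.imwrite("pics/c3.png",np.hstack([cv2.resize(x,(400,367),interpolation=cv2.INTER_CUBIC) for x in(a,b)]))
E
```

```text
time_s: 14.15
tcp_pos: [0.4991, 0.1487, 0.0579]
eef_rot: [[-0.922, -0.386, 0.002], [-0.386, 0.922, 0.0], [-0.002, -0.0, -1.0]]
contact_force: [-14.0, -2.2, 38.0]
opening: 0.0421
grasp_force: 19.7
own mm [np.float64(-22.5), np.float64(0.4)] z 0.0579 yaw 0.3968 F [-14.03  -2.17  38.01] open 0.04210237250577809 t 14.15
time_s: 15.55
tcp_pos: [0.4297, 0.1198, 0.192]
eef_rot: [[-0.923, -0.385, -0.001], [-0.385, 0.923, -0.001], [0.001, -0.0, -1.0]]
contact_force: [-0.3, 0.4, 0.2]
opening: 0.0424
grasp_force: 0.0
own mm [np.float64(-97.7), np.float64(0.4)] z 0.192 yaw 0.3957 F [-0.28  0.41  0.17] open 0.04238163818251206 t 15.55
```

View pics/c3.png

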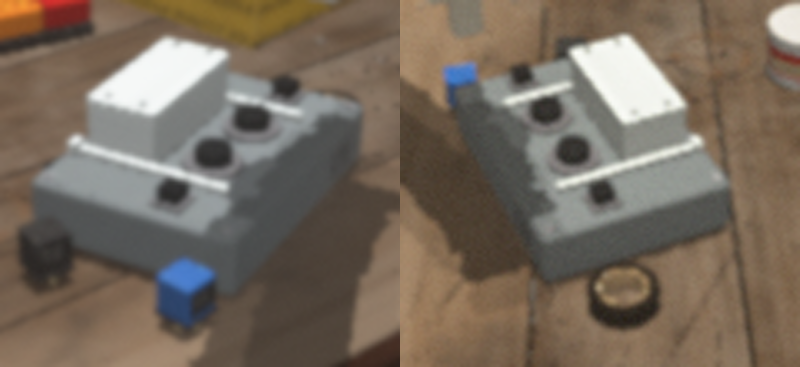

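The buttons are up again at (213,152) and (251,118), the cover is still open, and nothing else has moved. Handing in.

```bash
python3 -c "
from plant import robot
print(robot.finish_job())"
```

```text
the job is handed in; nothing more can be done
None
```

I pushed the cover back to its stop, held both round buttons down together for over 3 s and let them up, and handed the job in at about 16 s of the 42 s allowed; the last pictures show the cover open, buttons and keys up and the things in view unmoved, but the hand-in gave no verdict.

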